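# Fit-sort the tunnel plugs and gate the rack

## Task

Sort the white tunnel plugs by whether they fit the rack: slide each one that fits in along the rack's base, through the flared mouth and past the gate slot, and leave it standing in the lane (never drop one in over the walls), and put each one that is too fat to pass into the grey tray. When all that fit are in the lane, close it by sliding the wooden gate board from its stand down into the rack's gate slot, fully home. Leave the dish, jar, tongs, hide, bulb and tin where they are.

Things in the scene. Friction and masses are not known exactly. Their poses are not given: they have to be found in the camera images.
- rack: fixed aluminium fit rack on a steel base plate 6 mm thick, 330 x 112 mm, reaching from x = -150 to 180 mm. Origin on the table under the centre of the gate slot; local +x runs along the lane into the rack, y across. Walls stand 34 mm above the base plate (tops 40 mm above the table). Clear width 47 mm from the throat (x = -32 mm) through the lane to the end wall (x = 166 mm)
- rack_mouth (a point): middle of the rack's open mouth, on top of the base plate, at rack x = -82 mm. Here the mouth is about 95 mm wide; straight flared walls narrow it to the 47 mm throat 50 mm further in
- rack_slot (a point): middle of the rack's gate slot, on top of the base plate, at rack x = 0. The slot crosses the lane: 15 mm wide along rack x, a little wider at the top, cut through both lane walls down to the base plate, 90 mm between its end stops along rack y
- tray: fixed grey open tray, 96 (x) x 216 (y) x 38 mm high, walls and floor 6 mm or a little less; origin under its centre on the table
- stand: fixed dark wooden stand, 110 (x) x 60 (y) x 36 mm high, with a groove along its x, 15 mm wide, 90 mm long, bottom 6 mm above the table; origin under its centre on the table. The gate stands in it at the start
- gate: loose pale wooden gate board, 78 mm wide (x), 12 mm thick (y), 112 mm tall (z), 0.1 kg; origin at the centre of its underside; starts upright in the stand. It fits the rack's gate slot with its width across the lane
- dish: loose glass feeding dish, 86 mm across, 32 mm high, standing among the plugs; not part of the job; origin under its centre
- jar: loose twist-capped jar, 64 mm across, 100 mm high; not part of the job; origin under its centre
- tongs: loose steel tongs, about 200 mm long, lying flat; not part of the job
- hide: loose white plastic hide, a box 100 x 130 x 80 mm open to one side; not part of the job; origin under its centre
- bulb: loose ceramic heat bulb, 76 mm across, 95 mm high, standing on its face; not part of the job; origin under its centre
- tin: loose steel tin, 60 mm across, 70 mm high; not part of the job; origin under its centre
- plug_a: loose white plastic tunnel plug, standing upright: a round body 40 mm tall with a round grip knob 26 mm across and 35 mm tall on top of it (75 mm in all), about 0.1 kg; origin under its centre, z up. The body is either 44 mm (fits the rack) or 51 mm across (does not); its name does not tell which: try it. May be absent (None from the start)
- plug_b: loose white plastic tunnel plug, standing upright: a round body 40 mm tall with a round grip knob 26 mm across and 35 mm tall on top of it (75 mm in all), about 0.1 kg; origin under its centre, z up. The body is either 44 mm (fits the rack) or 51 mm across (does not); its name does not tell which: try it. May be absent (None from the start)
- plug_c: loose white plastic tunnel plug, standing upright: a round body 40 mm tall with a round grip knob 26 mm across and 35 mm tall on top of it (75 mm in all), about 0.1 kg; origin under its centre, z up. The body is either 44 mm (fits the rack) or 51 mm across (does not); its name does not tell which: try it. May be absent (None from the start)
- plug_d: loose white plastic tunnel plug, standing upright: a round body 40 mm tall with a round grip knob 26 mm across and 35 mm tall on top of it (75 mm in all), about 0.1 kg; origin under its centre, z up. The body is either 44 mm (fits the rack) or 51 mm across (does not); its name does not tell which: try it. May be absent (None from the start)
- plug_e: loose white plastic tunnel plug, standing upright: a round body 40 mm tall with a round grip knob 26 mm across and 35 mm tall on top of it (75 mm in all), about 0.1 kg; origin under its centre, z up. The body is either 44 mm (fits the rack) or 51 mm across (does not); its name does not tell which: try it. May be absent (None from the start)
- plug_f: loose white plastic tunnel plug, standing upright: a round body 40 mm tall with a round grip knob 26 mm across and 35 mm tall on top of it (75 mm in all), about 0.1 kg; origin under its centre, z up. The body is either 44 mm (fits the rack) or 51 mm across (does not); its name does not tell which: try it. May be absent (None from the start)
There are look-alikes about, which are no part of the job. Leave any green, orange or purple look-alike of the plug_a alone.

How it is judged:
By the outcome, as a careful person would: the job done as asked, in the order asked, and still so for the second after the job is handed in, with the robot touching nothing.
Of plug_a, plug_b, plug_c, plug_d, plug_e, plug_f only 4 to 6 are there at a start; the rules pass over those that are not, and their reading is None.
At some moment in a run one of plug_a, plug_b, plug_c, plug_d, plug_e, plug_f may be knocked a few centimetres aside while the robot is not near it.
It also fails if it takes over 210 s, if anything falls off the work surface, if the arm or the gripper's body presses on something with over 40 N, if the wrist force passes 120 N, or if a joint passes its speed limit or range.

## Robot

A 7-joint arm with a two-finger parallel gripper is mounted at the origin on the work surface. World frame = base frame: x ahead of the robot, y to its left, z up, the work surface at z = 0. Lengths are in m, angles in rad, forces in N, time in s.
With the tool pointing down it reaches from about 0.4 to 0.85 m from the base axis. Payload 4.5 kg.
Tool frame: the origin (TCP) lies at the very end of the fingers, on their centre line; the grasp point (between the pads) lies 19 mm behind it (env.pinch_z is the distance from the TCP to the grasp point, in m); z points along the fingers, y is the line along which they close (so a half turn about z gives the same grasp; the last joint's range is limited). The gripper opens to 88 mm and grips with 3 to 60 N. Pads are 18 mm wide; open, the fingers measure 123 mm over their backs; the gripper's body (75 mm by 187 mm) begins 45 mm behind the grasp point.
Start: joints at [-1.284, 0.689, -0.195, 1.565, 0.157, 0.902, -0.215], TCP at [0.156, 0.605, 0.239] pointing down, gripper open.
Joint ranges: [-3.01, 3.01], [-0.46, 2.08], [-1.47, 1.51], [0.13, 2.56], [-1, 4.14], [0.04, 2.09], [-2.66, 2.66]. Speed limits (rad/s): [2.57, 2.57, 3.14, 3.14, 3.14, 3.14, 3.14].

## Interface

Orientations are given as a unit quaternion [w, x, y, z].
In Python, from rig import readout, capture, env, spot_in, cut_out gives the robot as it stands. The module is installed in compiled form; this text tells all that it offers.
- The arm moves only by the tool drive_tool, never from a script. Its argument "deltas" is a list of rows, each an object with "offset": the shift along the world's x, y, z in units of 30 mm (1.0 is 30 mm), a list of three; "roll": the turn about the world's z in units of 10 degrees (1.0 is 10 degrees). A call has 1 to 8 rows; each row shifts and turns the commanded pose from where the row before left it; what a row does not reach is not made up. A row lasts 1/8 s, in which the tool goes at most 62.5 mm and 10.7 degrees, less where a joint would pass 70% of its speed; a pose out of reach is approached as far as the arm can. A call is refused whole if a number of a shift passes 1 or a number of a turn 1, either way. A call with a gripper value outside its range is refused whole. "grip" is the closure, from -1 (fully open) to 1 (shut), so that 0 is half open, set as the call begins (left out, the last holds). The fingers move at their own pace and stop on an object; the grip force is fixed at half the most. Time passes only in rows, so rows that do not move let the fingers close. It gives the time, the measured TCP pose, the force, the opening and the grip force at its end, in the units of the state.
- readout.observe(): the state, without advancing time (a new reading comes with each control period).
- capture(name): name is "side" or "top" or "wrist"; returns a dict with "image" (400x640x3 uint8, blue, green, red), "fx", "fy", "cx", "cy" (pixels), "world_to_cam" (4x4, takes a point from world to camera coordinates). Camera axes: x right, y up, looking along -z (the intrinsics and any distortion apply to the point x, -y, -z); pixel columns grow to the right and rows downward; lengths in m; the calibration is good to about 2 mm. A picture is of the moment at which its call begins. There is no depth.
- env.hand_in(): hands the job in; it is judged then, once.
Trained networks look in a picture, given as the dict that the camera call returned (one of the last four; its "shot" number tells which), for a name from the list of things; names that differ only in an ending like _2 or _b are one class to them, and where a whole thing is asked for, a point or a joint stands for the part that bears it (a point fixed in the world has none). Each returns a list of dicts, best first, with "p" (0 to 1); they miss things now and then, are a little off and sometimes report something else, mostly with a low value. They report only what shows in the picture. A call takes as long as a camera call. They do not tell look-alikes from the thing itself.
- spot_in(target, picture): "pixel" ([row, column] in pixels, amid what is visible of it).
- cut_out(target, picture): "pixels" (400x640 bool, what is visible of it) and "pixel" ([row, column] in pixels, amid what is visible of it).
The state is a dict: "clock": time; "joint_pos": joint angles; "qd": joint speeds; "joint_efforts": joint torques, N m; "tcp_pos": TCP position; "orientation": TCP orientation; "contact_force": force on the tool from outside, world axes, zero at the start; "torque": the same for the moment, N m; "grip_width": finger opening in m; "grasp_force": force on a finger pad.
Only numpy, scipy, OpenCV 4.12 (cv2) and the standard library are available. Lean on these libraries where they do the work, as an engineer would, in place of code of your own. Each camera call takes 0.05 s, during which the arm holds its last target. There are 200 camera calls.

## Working session

There is one attempt and no reset: what is moved stays moved. The work goes in short steps, Python scripts to look and compute and a tool call to move; the robot and the scene stay as the last step left them, time stands still between calls to the robot, and variables do not carry over. Pictures are saved under pics/ and viewed, at most 14 in all, crops included, and the job is handed in when it is done.

Besides the shell and the picture viewer there is one more tool, called after "Emit:" as name(argument=value, ...) on one line, values as JSON. drive_tool: Moves the arm, as the interface text tells. Its arguments: {"type":"object","properties":{"deltas":{"type":"array"},"grip":{"type":"number"}},"required":["deltas"]}

```bash
mkdir -p pics; ls
python3 - <<'E'
from rig import readout, capture, env
import cv2
s=readout.observe(); print({k:(v if not hasattr(v,'round') else v) for k,v in s.items()}, env.pinch_z)
for n in("top","side"):
    p=capture(n); cv2.imwrite(f"pics/{n}0.png",p["image"]); print(n,[k for k in p],p["fx"],p["cx"],p["cy"],p["world_to_cam"])
E
```

```text
pics
{'clock': 0.0, 'joint_pos': array([-1.28416478,  0.6900373 , -0.19450879,  1.56633686,  0.15734776,
        0.90250144, -0.21512535]), 'qd': array([-0.00166254, -0.00142431, -0.00011168, -0.00035464, -0.00116813,
       -0.00044569,  0.00144417]), 'joint_efforts': array([-5.95749498e-04, -5.27560079e+01, -1.26688991e+00, -1.53425449e+01,
       -5.26359561e-02,  6.65923784e-03,  1.64153626e-04]), 'tcp_pos': array([0.1562453 , 0.60449923, 0.23787855]), 'orientation': array([-3.31965647e-05,  1.26037718e-01,  9.92025002e-01, -9.42556080e-04]), 'contact_force': array([ 0.07743247,  0.40897102, -0.13969975]), 'torque': array([-0.04050218, -0.03886389, -0.02653985]), 'grasp_force': 0.0, 'grip_width': 0.08806789926050597} 0.0187
top ['image', 'fx', 'fy', 'cx', 'cy', 'world_to_cam', 'shot'] 364.9784713413034 320.0353826907034 200.4303085793868 [[-0.02850588 -0.99959195  0.0018291   0.03607921]
 [ 0.98370849 -0.02772791  0.17761975 -0.52477021]
 [-0.17749656  0.00686251  0.98409749 -0.96793798]
 [ 0.          0.          0.          1.        ]]
side ['image', 'fx', 'fy', 'cx', 'cy', 'world_to_cam', 'shot'] 385.541960575969 319.352721955621 198.5759634422054 [[ 0.95363645 -0.30093715 -0.00378745 -0.53019864]
 [ 0.17982741  0.55967182  0.80896821 -0.14562455]
 [-0.24132886 -0.77214266  0.5878402  -1.20343848]
 [ 0.          0.          0.          1.        ]]
```

View pics/top0.png

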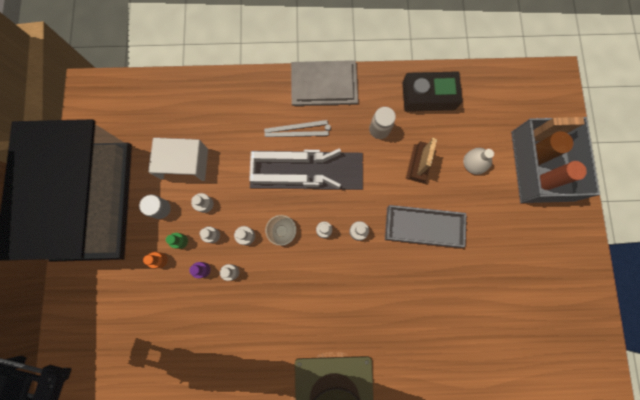

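View pics/side0.png

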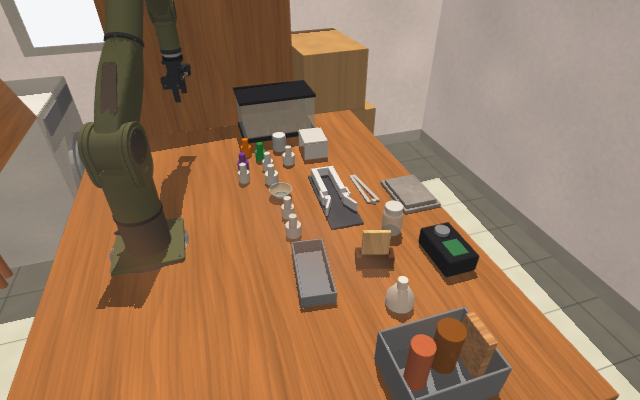

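Top view: the rack lies with its lane to image left (mouth right, ~(342,170)), stand+gate at ~(423,160), tray at ~(426,227). There are six white plugs, at about (201,203), (209,235), (244,236), (324,230), (360,231) and (229,272) in (col,row). The coloured look-alikes are near (176,241), (153,260) and (199,270).

```bash
cat > h.py <<'E'
import numpy as np, cv2
from rig import readout, capture, env, spot_in, cut_out
def w(p,rc,z):
    "pixel [row,col] -> world point on plane z"
    M=np.array(p["world_to_cam"]);R=M[:3,:3];c=-R.T@M[:3,3]
    d=R.T@np.array([(rc[1]-p["cx"])/p["fx"],-(rc[0]-p["cy"])/p["fy"],-1.])
    return (c+d*(z-c[2])/d[2])[:3]
def pr(p,X):
    M=np.array(p["world_to_cam"]);q=M[:3,:3]@np.array(X)+M[:3,3]
    return np.array([p["cy"]-p["fy"]*q[1]/-q[2],p["cx"]+p["fx"]*q[0]/-q[2]])
def mm(a): return np.round(np.array(a)*1000,1)
def plugs(p,z=.035,pm=.3):
    o=[]
    for d in cut_out("plug_a",p):
        if d["p"]<pm: continue
        m=d["pixels"]; c=p["image"][m].mean(0); hi=c.max()-c.min()
        o.append((round(d["p"],2),np.round(d["pixel"]),mm(w(p,d["pixel"],z))[:2],"col" if hi>45 else "white",c.round(),int(m.sum())))
    return o
def yaw():
    q=readout.observe()["orientation"]; a=q[1:3]/np.linalg.norm(q[1:3])
    y=2*a[1]*a-[0,1]; return np.degrees(np.arctan2(y[1],y[0]))
E
python3 - <<'E'
from h import *
p=capture("top")
for o in plugs(p): print(o)
for n in("rack","tray","stand","gate"):
    d=cut_out(n,p)
    if not d: print(n,None);continue
    d=d[0]; ys,xs=np.nonzero(d["pixels"]); r=cv2.minAreaRect(np.c_[xs,ys].astype(np.float32))
    z={"rack":.006,"tray":.038,"stand":.036,"gate":.118}[n]
    print(n,d["p"],d["pixel"],[mm(w(p,(b[1],b[0]),z))[:2].tolist() for b in cv2.boxPoints(r)])
p=capture("wrist"); print(np.array(p["world_to_cam"]),p["fx"]); M=np.array(p["world_to_cam"]); print(-M[:3,:3].T@M[:3,3],yaw())
E
```

```text
(0.75, array([274., 229.]), array([331.4, 273.8]), 'white', array([128., 142., 154.]), 252)
(0.74, array([234., 359.]), array([429.7, -84. ]), 'white', array([148., 164., 177.]), 303)
(0.64, array([270., 202.]), array([344.4, 348.4]), 'white', array([87., 49., 88.]), 266)
(0.6, array([242., 177.]), array([423.3, 417.6]), 'white', array([48., 92., 53.]), 242)
(0.58, array([238., 245.]), array([429. , 231.3]), 'white', array([138., 152., 164.]), 305)
(0.58, array([230., 326.]), array([443.7,   6.7]), 'white', array([144., 159., 172.]), 215)
(0.55, array([234., 211.]), array([442.7, 324.8]), 'white', array([123., 136., 147.]), 253)
(0.55, array([203., 202.]), array([530.9, 351.6]), 'white', array([125., 138., 150.]), 328)
rack 0.66 [170.3, 304.4] [[693.9, 224.3], [684.7, -108.1], [563.3, -102.2], [572.5, 223.7]]
tray 0.72 [229.9, 426.9] [[412.2, -151.5], [510.5, -167.3], [481.2, -391.7], [383.8, -372.1]]
stand 0.97 [163.7, 417.5] [[581.2, -225.7], [698.3, -257.0], [684.7, -313.4], [568.1, -281.1]]
gate 0.68 [158.5, 424.6] [[576.9, -233.4], [680.0, -268.2], [671.2, -296.1], [568.4, -260.8]]
[[ 2.50778097e-01  9.68044591e-01 -1.22600254e-04 -6.24325959e-01]
 [-9.32770183e-01  2.41606157e-01 -2.67518691e-01  3.50438637e-02]
 [-2.58940401e-01  6.72021861e-02  9.63552663e-01 -3.88739265e-01]
 [ 0.00000000e+00  0.00000000e+00  0.00000000e+00  1.00000000e+00]] 340.51949910659783
[0.08859485 0.62203268 0.3838691 ] 75.51790584052813
```

Emit:
drive_tool(deltas=[{"offset": [0.9,-0.7,0],"roll": -0.93},{"offset": [0.9,-0.7,0],"roll": -0.93},{"offset": [0.9,-0.7,0],"roll": -0.93},{"offset": [0.9,-0.7,0],"roll": -0.93},{"offset": [0.9,-0.7,0],"roll": -0.93},{"offset": [0.9,-0.7,0],"roll": -0.93},{"offset": [0.9,-0.7,0],"roll": -0.93},{"offset": [0.9,-0.7,0],"roll": -0.93}], grip=-0.3)

```text
clock: 1.45
tcp_pos: [0.3731, 0.4366, 0.2389]
orientation: [-0.0, 0.702, 0.712, 0.0]
contact_force: [0.8, 0.4, 0.1]
grip_width: 0.0571
grasp_force: 0.0
```

Emit:
drive_tool(deltas=[{"offset": [0.9,-0.4,0]},{"offset": [0.9,-0.4,0]},{"offset": [0.9,-0.4,0]},{"offset": [0.9,-0.4,0]},{"offset": [0.9,-0.4,0]},{"offset": [0,0,0]}])

```text
schema error: expected keys offset, roll
```

```bash
sed -i 's/if d\["p"\]<pm/if d["p"]<pm/; s/hi>45/hi>33/' h.py
python3 - <<'E'
from h import *
print(yaw(), readout.observe()["grip_width"], mm(readout.observe()["tcp_pos"]))
p=capture("wrist"); cv2.imwrite("pics/w1.png",p["image"])
for o in plugs(p,.04): print(o)
E
```

```text
0.8240946364390631 0.057133733285267635 [373.1 436.6 238.9]
(0.89, array([241., 460.]), array([521.8, 370.4]), 'white', array([149., 168., 179.]), 1990)
(0.82, array([188., 372.]), array([424.2, 428.1]), 'col', array([ 53., 144.,  68.]), 1608)
(0.78, array([136., 329.]), array([378.1, 480.7]), 'col', array([  1., 127., 239.]), 1540)
(0.68, array([262., 372.]), array([428.4, 344.8]), 'white', array([147., 166., 176.]), 979)
(0.57, array([243., 292.]), array([340.4, 366.2]), 'col', array([135.,  59., 128.]), 1732)
(0.56, array([352., 373.]), array([435.7, 228. ]), 'white', array([174., 193., 202.]), 1200)
(0.56, array([292., 288.]), array([335.2, 305.8]), 'white', array([ 96., 110., 119.]), 739)
```

Emit:
drive_tool(deltas=[{"offset": [0.9,-0.4,0],"roll": 0},{"offset": [0.9,-0.4,0],"roll": 0},{"offset": [0.9,-0.4,0],"roll": 0},{"offset": [0.9,-0.4,0],"roll": 0},{"offset": [0.9,-0.4,0],"roll": 0},{"offset": [0.5,-0.4,-0.8],"roll": 0.1},{"offset": [0,-0.3,-0.8],"roll": 0},{"offset": [0,0,0],"roll": 0}])

```text
clock: 2.55
tcp_pos: [0.5207, 0.3555, 0.189]
orientation: [-0.001, 0.694, 0.72, -0.002]
contact_force: [-0.6, -0.1, 0.6]
grip_width: 0.0572
grasp_force: 0.0
```

Run:
```python
from h import *
t=readout.observe()["tcp_pos"]; print(yaw(), mm(t))
p=capture("wrist"); im=p["image"].copy()
for o in plugs(p,.04): print(o)
print("tcp ground",pr(p,[t[0],t[1],0]),pr(p,[t[0],t[1],.075]))
cv2.imwrite("pics/w2.png",im)
```

```text
2.1665650464440596 [520.7 355.5 189. ]
(0.96, array([242., 141.]), array([353.2, 298.8]), 'white', array([152., 171., 180.]), 1435)
(0.8, array([105., 214.]), array([427.1, 424.5]), 'col', array([ 51., 138.,  60.]), 2706)
(0.7, array([ 32., 150.]), array([378.7, 477.9]), 'col', array([  1.,  95., 192.]), 4141)
(0.6, array([182., 337.]), array([531.7, 363.3]), 'white', array([190., 211., 221.]), 2628)
(0.58, array([179., 127.]), array([346.5, 358.5]), 'col', array([121.,  52., 114.]), 3255)
(0.52, array([293., 260.]), array([462.3, 250.4]), 'white', array([ 86.,  97., 103.]), 58)
(0.42, array([112., 508.]), array([670.8, 427.3]), 'white', array([208., 227., 235.]), 26524)
tcp ground [180.62590211 323.88453087] [199.9216169  323.96884115]
```

View pics/w2.png

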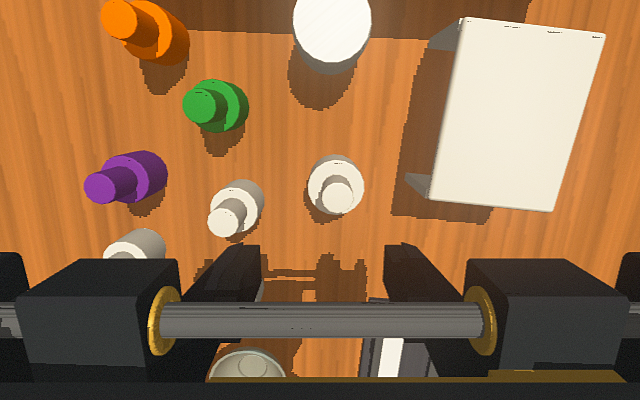

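White plug's knob top is at about (337,195), body around (336,186). The green, purple and orange look-alikes are at left, the tin at (332,25) and the hide at right. I'll fit a two-cylinder silhouette to refine position and diameter.

```bash
cat >> h.py <<'E'
from scipy.optimize import minimize
def sil(p,x,y,d,z0=0):
    im=np.zeros((400,640),np.uint8); t=np.linspace(0,6.2832,48)
    for r,a,b in((d/2,0,.04),(.013,.04,.075)):
        q=np.array([pr(p,[x+r*np.cos(k),y+r*np.sin(k),z0+z])[::-1] for z in(a,b) for k in t])
        cv2.fillConvexPoly(im,cv2.convexHull((q*16).astype(np.int32)),1,cv2.LINE_8,4)
    return im>0
def fit(p,m,x,y,z0=0):
    "fits x,y for both diameters; returns IoU, x, y (mm) for each"
    o=[]
    for d in(.044,.051):
        f=lambda v:-(lambda s:(s&m).sum()/(s|m).sum())(sil(p,v[0],v[1],d,z0))
        r=minimize(f,[x,y],method="Nelder-Mead",options=dict(initial_simplex=[[x,y],[x+.008,y],[x,y+.008]],xatol=2e-4,fatol=1e-4))
        o.append((int(d*1000),round(-r.fun,3),mm(r.x).tolist()))
    return o
def look(near,cam="wrist",z0=0):
    "fit the white plug nearest to a place"
    p=capture(cam); c=[]
    for d in cut_out("plug_a",p):
        k=p["image"][d["pixels"]].mean(0)
        if d["p"]>.3 and k.max()-k.min()<33:
            q=w(p,d["pixel"],.04+z0)[:2]; c.append((np.hypot(*(q-near)),q,d))
    _,q,d=min(c,key=lambda t:t[0]); print(cam,mm(q),fit(p,d["pixels"],*q,z0=z0)); return p
E
python3 - <<'E'
from h import *
look((.53,.36))
E
```

```text
wrist [530.2 362.3] [(44, np.float64(0.862), [531.8, 358.4]), (51, np.float64(0.912), [530.6, 358.1])]
```

Emit:
drive_tool(deltas=[{"offset": [0.35,0.1,-1],"roll": 0},{"offset": [0,0,-1],"roll": 0},{"offset": [0,0,-1],"roll": 0},{"offset": [0,0,-1],"roll": 0},{"offset": [0,0,-0.9],"roll": 0},{"offset": [0,0,-0.4],"roll": 0}], grip=-0.7)

```text
clock: 3.5
tcp_pos: [0.5324, 0.3599, 0.0312]
orientation: [-0.0, 0.694, 0.72, -0.0]
contact_force: [-0.2, 0.0, 0.2]
grip_width: 0.0752
grasp_force: 0.0
```

Emit:
drive_tool(deltas=[{"offset": [0,0,0],"roll": 0},{"offset": [0,0,0],"roll": 0},{"offset": [0,0,0],"roll": 0},{"offset": [0,0,0],"roll": 0}], grip=0.3)

```text
clock: 4.0
tcp_pos: [0.5336, 0.3597, 0.033]
orientation: [0.0, 0.694, 0.72, 0.001]
contact_force: [-0.5, 0.9, 5.8]
grip_width: 0.0502
grasp_force: 30.0
```

Emit:
drive_tool(deltas=[{"offset": [0,0,0],"roll": 0},{"offset": [0,0,0],"roll": 0},{"offset": [0,0,0.4],"roll": 0},{"offset": [0,0,0.2],"roll": 0}], grip=-0.5)

```text
clock: 4.5
tcp_pos: [0.5333, 0.3594, 0.0507]
orientation: [0.0, 0.694, 0.72, 0.001]
contact_force: [0.1, -0.7, 0.5]
grip_width: 0.0661
grasp_force: 0.0
```

Emit:
drive_tool(deltas=[{"offset": [0,0,0],"roll": 0},{"offset": [0,0,0],"roll": 0},{"offset": [0,0,0],"roll": 0},{"offset": [0,0,0],"roll": 0},{"offset": [0,0,0],"roll": 0}], grip=0.8)

```text
clock: 5.12
tcp_pos: [0.5327, 0.3591, 0.0495]
orientation: [0.0, 0.694, 0.72, -0.0]
contact_force: [-0.2, -0.3, -0.3]
grip_width: 0.0252
grasp_force: 30.0
```

Emit:
drive_tool(deltas=[{"offset": [0,0,0.8],"roll": 0},{"offset": [0,0,1],"roll": 0},{"offset": [0,0,1],"roll": 0},{"offset": [-0.2,-0.5,1],"roll": 0},{"offset": [-0.2,-1,0.3],"roll": 0},{"offset": [-0.2,-1,0],"roll": 0},{"offset": [-0.2,-1,0],"roll": 0},{"offset": [-0.2,-1,0],"roll": 0}])

```text
clock: 6.12
tcp_pos: [0.5024, 0.2231, 0.1727]
orientation: [0.0, 0.694, 0.72, -0.0]
contact_force: [-0.2, 0.7, -1.8]
grip_width: 0.025
grasp_force: 30.0
```

Run:
```python
from h import *
p=capture("side"); print(readout.observe()["grip_width"])
p=capture("top")
for o in plugs(p): print(o)
cv2.imwrite("pics/t3.png",p["image"])
d=cut_out("tray",p)[0]; ys,xs=np.nonzero(d["pixels"]); r=cv2.minAreaRect(np.c_[xs,ys].astype(np.float32))
print(d["p"],d["pixel"],r,mm(w(p,d["pixel"],.02)))
```

```text
0.025292321309089653
(0.65, array([234., 362.]), array([429.8, -90.9]), 'white', array([169., 184., 193.]), 243)
(0.62, array([231., 326.]), array([441.5,   7.9]), 'white', array([103., 114., 125.]), 219)
(0.53, array([203., 249.]), array([525.2, 220.5]), 'white', array([ 94., 107., 121.]), 114)
(0.52, array([274., 229.]), array([330.6, 274.1]), 'white', array([154., 168., 177.]), 223)
(0.43, array([238., 249.]), array([426.5, 219.6]), 'white', array([135., 148., 159.]), 151)
0.7 [228.0, 429.3] ((426.08819580078125, 226.14706420898438), (81.29032897949219, 35.32870864868164), 5.90614128112793) [ 442.8 -284.6   20. ]
```

Emit:
drive_tool(deltas=[{"offset": [-0.1,-1,0],"roll": 0},{"offset": [-0.1,-1,0],"roll": 0},{"offset": [-0.1,-1,0],"roll": 0},{"offset": [-0.1,-1,0],"roll": 0},{"offset": [-0.1,-1,0],"roll": 0},{"offset": [-0.1,-1,0],"roll": 0},{"offset": [-0.1,-1,0],"roll": 0},{"offset": [-0.1,-1,0],"roll": 0}])

```text
clock: 7.32
tcp_pos: [0.4799, -0.0152, 0.1727]
orientation: [0.0, 0.693, 0.721, 0.001]
contact_force: [0.6, 0.2, -1.2]
grip_width: 0.0251
grasp_force: 30.0
```

Emit:
drive_tool(deltas=[{"offset": [-0.1,-1,0],"roll": 0},{"offset": [-0.1,-1,0],"roll": 0},{"offset": [-0.1,-1,0],"roll": 0},{"offset": [-0.1,-1,0],"roll": 0},{"offset": [-0.1,-1,0],"roll": 0},{"offset": [-0.1,-1,0],"roll": 0},{"offset": [-0.1,-1,0],"roll": 0},{"offset": [-0.1,-1,0],"roll": 0}])

```text
clock: 8.32
tcp_pos: [0.4565, -0.2558, 0.1727]
orientation: [0.0, 0.693, 0.721, 0.001]
contact_force: [0.4, 0.9, 0.3]
grip_width: 0.0251
grasp_force: 30.0
```

Emit:
drive_tool(deltas=[{"offset": [-0.2,-1,0],"roll": 0},{"offset": [-0.2,-0.8,0],"roll": 0},{"offset": [0,0,0],"roll": 0}])

```text
clock: 8.7
tcp_pos: [0.4434, -0.3113, 0.1726]
orientation: [0.001, 0.695, 0.719, -0.0]
contact_force: [0.7, 1.1, -0.7]
grip_width: 0.0252
grasp_force: 30.0
```

Run:
```python
from h import *
p=capture("wrist"); im=p["image"].copy()
t=readout.observe()["tcp_pos"]; print(mm(t), readout.observe()["grip_width"])
q=pr(p,[*t[:2],.006]); cv2.circle(im,(int(q[1]),int(q[0])),5,(0,0,255),-1)
q=pr(p,[*t[:2],.038]); cv2.circle(im,(int(q[1]),int(q[0])),5,(0,255,0),-1)
cv2.imwrite("pics/w4.png",im)
```

```text
[ 443.8 -309.4  172.6] 0.024887656857483956
```

View pics/w4.png

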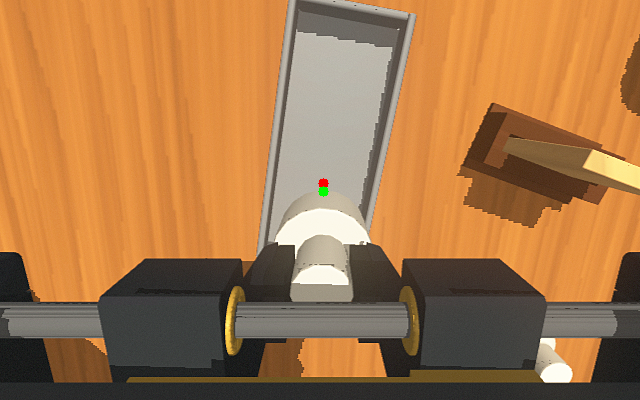

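The held plug is centred over the tray (projected TCP at (323,185), tray walls at about cols 271 and 375); the stand and gate are at upper right. I'll move a little further along, then lower.

Emit:
drive_tool(deltas=[{"offset": [-0.1,-0.8,-0.3],"roll": 0},{"offset": [0,0,-1],"roll": 0},{"offset": [0,0,-1],"roll": 0},{"offset": [0,0,-1],"roll": 0},{"offset": [0,0,-0.5],"roll": 0},{"offset": [0,0,0],"roll": 0}])

```text
clock: 9.5
tcp_pos: [0.4402, -0.3324, 0.0581]
orientation: [-0.001, 0.693, 0.721, 0.0]
contact_force: [0.7, -0.5, -1.1]
grip_width: 0.0253
grasp_force: 30.0
```

Emit:
drive_tool(deltas=[{"offset": [0,0,0],"roll": 0},{"offset": [0,0,0],"roll": 0},{"offset": [0,0,0],"roll": 0},{"offset": [0,0,1],"roll": 0},{"offset": [0,0,1],"roll": 0},{"offset": [0,0.7,1],"roll": 0},{"offset": [0,1,0.3],"roll": 0},{"offset": [0,1,0],"roll": 0}], grip=-0.6)

```text
clock: 10.5
tcp_pos: [0.4404, -0.2525, 0.1591]
orientation: [0.001, 0.694, 0.72, 0.001]
contact_force: [0.2, -0.1, 0.3]
grip_width: 0.0703
grasp_force: 0.0
```

Emit:
drive_tool(deltas=[{"offset": [0,1,0],"roll": 0},{"offset": [0,1,0],"roll": 0},{"offset": [0,1,0],"roll": 0},{"offset": [0,1,0],"roll": 0},{"offset": [0,0.6,0],"roll": 0},{"offset": [0,0,0],"roll": 0}])

```text
clock: 11.25
tcp_pos: [0.44, -0.1136, 0.1581]
orientation: [0.0, 0.693, 0.721, 0.0]
contact_force: [-0.3, 0.6, -0.6]
grip_width: 0.0705
grasp_force: 0.0
```

Run:
```python
from h import *
t=readout.observe()["tcp_pos"]; print(mm(t), yaw())
p=look((.44,-.085)); cv2.imwrite("pics/w5.png",p["image"])
```

```text
[ 440.  -113.6  158.1] 2.2838498205529714
wrist [438.8 -82.4] [(44, np.float64(0.821), [438.9, -84.1]), (51, np.float64(0.936), [438.3, -84.5])]
```

Emit:
drive_tool(deltas=[{"offset": [-0.05,0.95,-0.5],"roll": 0},{"offset": [0,0,-1],"roll": 0},{"offset": [0,0,-1],"roll": 0},{"offset": [0,0,-1],"roll": 0},{"offset": [0,0,-0.7],"roll": 0},{"offset": [0,0,0],"roll": 0}])

```text
clock: 12.1
tcp_pos: [0.4406, -0.0881, 0.0329]
orientation: [-0.002, 0.695, 0.719, -0.002]
contact_force: [-0.0, 0.3, 0.1]
grip_width: 0.0704
grasp_force: 0.0
```

Emit:
drive_tool(deltas=[{"offset": [0,0,0],"roll": 0},{"offset": [0,0,0],"roll": 0},{"offset": [0,0,0],"roll": 0}], grip=0.3)

```text
clock: 12.48
tcp_pos: [0.4412, -0.0872, 0.0347]
orientation: [-0.001, 0.694, 0.72, -0.001]
contact_force: [0.2, 0.1, 5.8]
grip_width: 0.0495
grasp_force: 30.0
```

Emit:
drive_tool(deltas=[{"offset": [0,0,0],"roll": 0},{"offset": [0,0,0],"roll": 0},{"offset": [0,0,0.4],"roll": 0},{"offset": [0,0,0.2],"roll": 0}], grip=-0.5)

```text
clock: 12.98
tcp_pos: [0.441, -0.0869, 0.0528]
orientation: [-0.002, 0.694, 0.72, -0.001]
contact_force: [-0.0, 0.1, -0.9]
grip_width: 0.0662
grasp_force: 0.0
```

Emit:
drive_tool(deltas=[{"offset": [0,0,0],"roll": 0},{"offset": [0,0,0],"roll": 0},{"offset": [0,0,0],"roll": 0},{"offset": [0,0,0],"roll": 0},{"offset": [0,0,0],"roll": 0}], grip=0.8)

```text
clock: 13.6
tcp_pos: [0.4408, -0.0868, 0.0518]
orientation: [-0.002, 0.694, 0.72, -0.001]
contact_force: [0.5, -0.3, -2.1]
grip_width: 0.0257
grasp_force: 30.0
```

Emit:
drive_tool(deltas=[{"offset": [0,0,1],"roll": 0},{"offset": [0,0,1],"roll": 0},{"offset": [0.05,-1,0.3],"roll": 0},{"offset": [0.05,-1,0],"roll": 0},{"offset": [0.05,-1,0],"roll": 0},{"offset": [0.05,-1,0],"roll": 0},{"offset": [0,-1,0],"roll": 0},{"offset": [0,-0.9,0],"roll": 0}])

```text
clock: 14.6
tcp_pos: [0.4463, -0.2649, 0.1207]
orientation: [-0.002, 0.694, 0.72, -0.001]
contact_force: [-0.6, -0.3, -1.3]
grip_width: 0.025
grasp_force: 30.0
```

Emit:
drive_tool(deltas=[{"offset": [0,0,-0.4],"roll": 0},{"offset": [0,0,-1],"roll": 0},{"offset": [0,0,-0.6],"roll": 0},{"offset": [0,0,0],"roll": 0}])

```text
clock: 15.1
tcp_pos: [0.4459, -0.2616, 0.0593]
orientation: [-0.004, 0.693, 0.721, -0.002]
contact_force: [0.2, 0.3, -0.3]
grip_width: 0.0251
grasp_force: 30.0
```

Emit:
drive_tool(deltas=[{"offset": [0,0,0],"roll": 0},{"offset": [0,0,0],"roll": 0},{"offset": [0,0,0],"roll": 0},{"offset": [0,0,1],"roll": 0},{"offset": [0,0,1],"roll": 0},{"offset": [0,0.7,1],"roll": 0},{"offset": [0,1,0.4],"roll": 0},{"offset": [0,1,0],"roll": 0}], grip=-0.6)

```text
clock: 16.1
tcp_pos: [0.4475, -0.1824, 0.1644]
orientation: [-0.001, 0.694, 0.72, -0.001]
contact_force: [0.7, 0.6, 0.6]
grip_width: 0.0705
grasp_force: 0.0
```

Emit:
drive_tool(deltas=[{"offset": [0,1,0],"roll": 0},{"offset": [0,1,0],"roll": 0},{"offset": [0,1,0],"roll": 0},{"offset": [0,1,0],"roll": 0},{"offset": [0,1,0],"roll": 0},{"offset": [0,0.6,0],"roll": 0},{"offset": [0,0,0],"roll": 0}])

```text
clock: 16.98
tcp_pos: [0.447, -0.0135, 0.1633]
orientation: [-0.002, 0.693, 0.721, -0.001]
contact_force: [-0.1, -1.0, -0.3]
grip_width: 0.0708
grasp_force: 0.0
```

Run:
```python
from h import *
t=readout.observe()["tcp_pos"]; print(mm(t), yaw())
look((.44,.007))
```

```text
[447.  -13.5 163.3] 2.2881969290502835
wrist [445.8  14.7] [(44, np.float64(0.9), [444.4, 13.8]), (51, np.float64(0.685), [445.0, 12.0])]
```

Emit:
drive_tool(deltas=[{"offset": [-0.08,0.92,-0.5],"roll": 0},{"offset": [0,0,-1],"roll": 0},{"offset": [0,0,-1],"roll": 0},{"offset": [0,0,-0.9],"roll": 0},{"offset": [0,0,-0.4],"roll": 0},{"offset": [0,0,0],"roll": 0}])

```text
clock: 17.82
tcp_pos: [0.4442, 0.012, 0.0486]
orientation: [-0.002, 0.694, 0.72, -0.002]
contact_force: [0.3, 0.3, -0.4]
grip_width: 0.0704
grasp_force: 0.0
```

Emit:
drive_tool(deltas=[{"offset": [0,0,0],"roll": 0},{"offset": [0,0,0],"roll": 0},{"offset": [0,0,0],"roll": 0},{"offset": [0,0,0],"roll": 0},{"offset": [0,0,0],"roll": 0}], grip=0.8)

```text
clock: 18.45
tcp_pos: [0.4446, 0.0128, 0.049]
orientation: [-0.002, 0.694, 0.72, -0.001]
contact_force: [0.7, -0.5, -0.1]
grip_width: 0.0253
grasp_force: 29.9
```

Emit:
drive_tool(deltas=[{"offset": [0,0,1],"roll": 0},{"offset": [0,-1,0.6],"roll": 0},{"offset": [0,-1,0.6],"roll": 0},{"offset": [0,-1,0],"roll": 0},{"offset": [1,-0.8,0],"roll": 0},{"offset": [1,0,0],"roll": 0},{"offset": [1,0,0],"roll": 0},{"offset": [0,0,0],"roll": 0}])

```text
clock: 19.45
tcp_pos: [0.5367, -0.101, 0.1148]
orientation: [-0.001, 0.694, 0.72, -0.0]
contact_force: [-1.0, -0.1, -1.2]
grip_width: 0.0254
grasp_force: 29.9
```

Run:
```python
from h import *
t=readout.observe()["tcp_pos"]; print(mm(t), yaw())
p=capture("wrist"); cv2.imwrite("pics/w6.png",p["image"])
```

```text
[ 536.7 -101.   114.8] 2.143697865786913
```

View pics/w6.png

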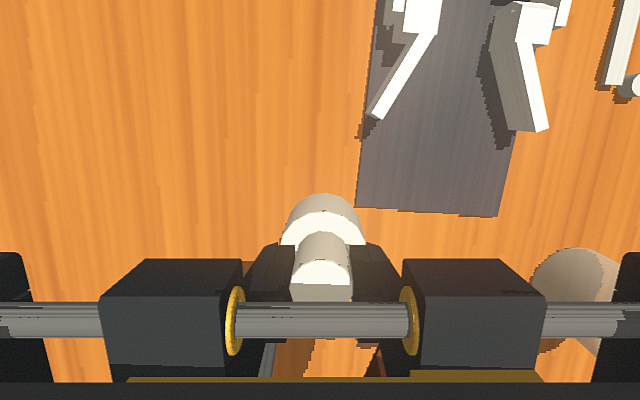

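Rack base front corners appear at (356,207) and (497,217), flared wall tips at ~(373,118) and ~(540,131); the jar stands on the right at (570,280).

Run:
```python
from h import *
p=capture("wrist"); g=cv2.cvtColor(p["image"],cv2.COLOR_BGR2HSV)
A,B=w(p,(207,356),.006),w(p,(217,497),.006); print(mm(A),mm(B),mm((A+B)/2),np.degrees(np.arctan2(*(B-A)[1::-1])),np.linalg.norm(B-A))
C=w(p,(20,377),.006); D=w(p,(140,364),.006); print("left edge",mm(C),mm(D),np.degrees(np.arctan2(C[1]-A[1],C[0]-A[0])))
print("tips",[mm(w(p,q,.04)) for q in((118,373),(131,541))])
q=capture("top"); hsv=cv2.cvtColor(q["image"],cv2.COLOR_BGR2HSV)
m=cut_out("rack",q)[0]["pixels"]; ys,xs=np.nonzero(m); r=cv2.minAreaRect(np.c_[xs,ys].astype(np.float32))
print(r,[mm(w(q,(b[1],b[0]),.006))[:2].tolist() for b in cv2.boxPoints(r)])
cv2.imwrite("pics/t6.png",cv2.resize(q["image"][130:210,235:395],None,fx=5,fy=5,interpolation=cv2.INTER_CUBIC))
```

```text
[ 559.2 -104.     6. ] [ 669.4 -107.9    6. ] [ 614.3 -105.9    6. ] -2.01973886857915 0.11028005825052305
left edge [565.  27.   6.] [561.8 -52.7   6. ] 87.45265484817403
tips [array([562.5, -36.2,  40. ]), array([668.7, -40.3,  40. ])]
((305.0, 169.0), (40.0, 108.0), 90.0) [[693.9, 221.4], [684.9, -99.2], [563.6, -93.5], [572.4, 220.8]]
```

View pics/t6.png

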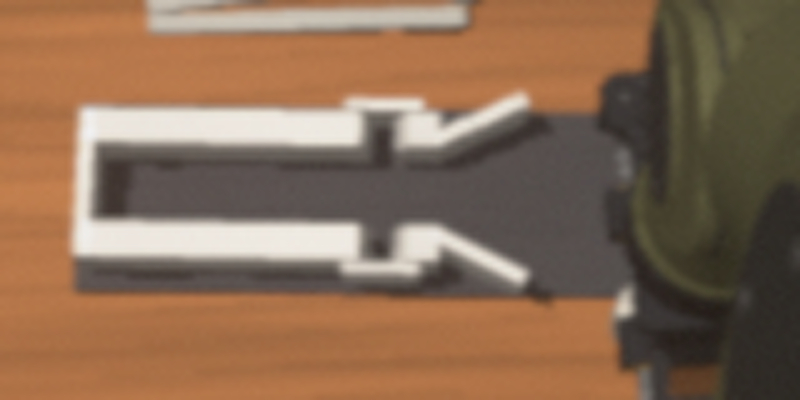

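The rack origin comes out at about (620, 44) mm with the lane direction at about 87.8°. I'll lower the plug onto the plate in front of the mouth.

Emit:
drive_tool(deltas=[{"offset": [0.9,0.3,0],"roll": -0.4},{"offset": [0.9,0.3,0],"roll": 0},{"offset": [0.8,0.4,0],"roll": 0},{"offset": [0,0,-0.8],"roll": 0},{"offset": [0,0,-0.8],"roll": 0},{"offset": [0,0,-0.3],"roll": 0},{"offset": [0,0,0],"roll": 0}])

```text
clock: 20.52
tcp_pos: [0.6116, -0.0713, 0.0576]
orientation: [-0.003, 0.719, 0.695, -0.002]
contact_force: [0.1, -0.8, -0.1]
grip_width: 0.0253
grasp_force: 29.9
```

Run:
```python
from h import *
t=readout.observe()["tcp_pos"]; print(mm(t), yaw(), readout.observe()["contact_force"])
p=capture("wrist"); im=p["image"]
u=np.array([.0384,.9993]);v=np.array([.9993,-.0384]);O=np.array([.620,.044])
for x,y,z in((-32,23.5,40),(-32,-23.5,40),(-82,47,40),(-82,-47,40),(-7,23,40),(-7,-23,40),(7,23,40),(7,-23,40),(166,23,40),(166,-23,40)):
    P=O+u*x/1000+v*y/1000; q=pr(p,[*P,z/1000]); cv2.circle(im,(int(q[1]),int(q[0])),3,(0,0,255),1)
cv2.imwrite("pics/w7.png",im)
```

```text
[611.6 -71.3  57.6] -1.8830011324228058 [ 0.11807404 -0.83036197 -0.08895219]
```

View pics/w7.png

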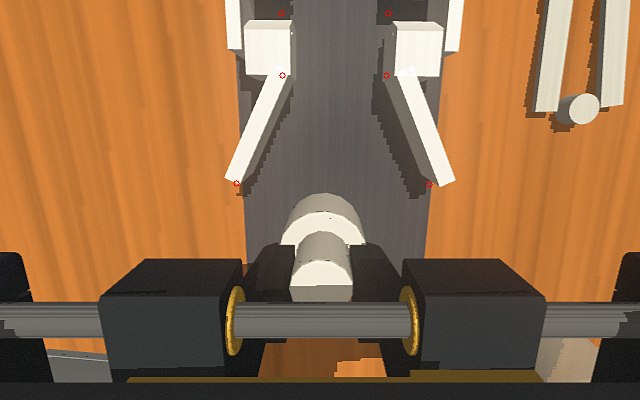

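Predicted rack points (red) sit about 4 mm left of the real throat (inner edges near cols 291 and 397 at row 75), so I'll shift the rack centre to +x by 4 mm.

Emit:
drive_tool(deltas=[{"offset": [0.26,0.2,-0.06],"roll": -0.05},{"offset": [0.02,0.5,0],"roll": 0},{"offset": [0.02,0.5,0],"roll": 0},{"offset": [0.02,0.4,0],"roll": 0},{"offset": [0.01,0.3,0],"roll": 0},{"offset": [0.01,0.3,0],"roll": 0},{"offset": [0.01,0.3,0],"roll": 0},{"offset": [0,0,0],"roll": 0}])

```text
clock: 21.58
tcp_pos: [0.623, 0.0049, 0.0561]
orientation: [-0.002, 0.721, 0.693, -0.001]
contact_force: [-0.1, -0.2, -1.1]
grip_width: 0.0254
grasp_force: 29.9
```

Emit:
drive_tool(deltas=[{"offset": [0.01,0.3,0],"roll": 0},{"offset": [0.01,0.3,0],"roll": 0},{"offset": [0.01,0.3,0],"roll": 0},{"offset": [0.01,0.3,0],"roll": 0}])

```text
clock: 22.08
tcp_pos: [0.6241, 0.0406, 0.0561]
orientation: [-0.002, 0.722, 0.692, -0.001]
contact_force: [0.9, -0.4, -0.4]
grip_width: 0.025
grasp_force: 29.9
```

Emit:
drive_tool(deltas=[{"offset": [0.02,0.4,0],"roll": 0},{"offset": [0.02,0.4,0],"roll": 0},{"offset": [0.02,0.4,0],"roll": 0}])

```text
clock: 22.45
tcp_pos: [0.626, 0.0769, 0.0561]
orientation: [-0.002, 0.722, 0.692, -0.001]
contact_force: [0.2, 0.5, -0.9]
grip_width: 0.0249
grasp_force: 29.9
```

Emit:
drive_tool(deltas=[{"offset": [0.03,0.6,0],"roll": 0},{"offset": [0.02,0.6,0],"roll": 0},{"offset": [0.03,0.6,0],"roll": 0},{"offset": [0.02,0.6,0],"roll": 0},{"offset": [0.02,0.5,0],"roll": 0},{"offset": [0.02,0.5,0],"roll": 0},{"offset": [0,0,0],"roll": 0}])

```text
clock: 23.32
tcp_pos: [0.6299, 0.1799, 0.0561]
orientation: [-0.002, 0.721, 0.693, -0.001]
contact_force: [-0.7, -0.4, -1.0]
grip_width: 0.0255
grasp_force: 29.9
```

Emit:
drive_tool(deltas=[{"offset": [0,0,0],"roll": 0},{"offset": [0,0,0],"roll": 0},{"offset": [0,0,0],"roll": 0},{"offset": [0,0,1],"roll": 0},{"offset": [-0.2,0,1],"roll": 0.2},{"offset": [-1,0.1,1],"roll": 0.2},{"offset": [-1,0.1,0.4],"roll": 0},{"offset": [-1,0.1,0],"roll": 0}], grip=-0.6)

```text
clock: 24.32
tcp_pos: [0.5341, 0.1868, 0.1595]
orientation: [-0.001, 0.697, 0.717, 0.0]
contact_force: [-0.2, 0.9, 0.1]
grip_width: 0.0706
grasp_force: 0.0
```

Emit:
drive_tool(deltas=[{"offset": [-1,0.1,0],"roll": 0},{"offset": [-1,0.1,0],"roll": 0},{"offset": [-1,0.1,0],"roll": 0},{"offset": [-0.5,0,0],"roll": 0},{"offset": [0,0,0],"roll": 0}])

```text
clock: 24.95
tcp_pos: [0.4284, 0.1956, 0.1584]
orientation: [-0.002, 0.697, 0.717, -0.002]
contact_force: [0.4, 0.4, -0.6]
grip_width: 0.0703
grasp_force: 0.0
```

Run:
```python
from h import *
t=readout.observe()["tcp_pos"]; print(mm(t), yaw())
p=look((.43,.225)); cv2.imwrite("pics/w8.png",p["image"])
for o in plugs(p,.04):print(o)
print([mm(w(p,d["pixel"],.03)) for d in spot_in("dish",p)[:1]])
```

```text
[428.4 195.6 158.4] 1.6550671353214428
wrist [435.4 237.8] [(44, np.float64(0.796), [435.4, 237.4]), (51, np.float64(0.953), [434.6, 236.7])]
(0.93, array([105., 157.]), array([301.3, 264.5]), 'white', array([166., 185., 195.]), 4161)
(0.85, array([230., 579.]), array([637.1, 175.7]), 'white', array([159., 177., 185.]), 3943)
(0.84, array([  5., 224.]), array([354.5, 332.2]), 'col', array([66., 39., 74.]), 432)
(0.83, array([ 20., 344.]), array([438.1, 325.2]), 'white', array([151., 169., 180.]), 2616)
(0.74, array([146., 335.]), array([435.4, 237.8]), 'white', array([204., 223., 232.]), 3428)
[array([445.6, 137.4,  30. ])]
```

Emit:
drive_tool(deltas=[{"offset": [0.1,0.9,0],"roll": 0},{"offset": [0.1,0.5,-0.6],"roll": 0},{"offset": [0,0,-1],"roll": 0},{"offset": [0,0,-1],"roll": 0},{"offset": [0,0,-1],"roll": 0},{"offset": [0,0,-0.6],"roll": 0},{"offset": [0,0,0],"roll": 0}])

```text
clock: 26.02
tcp_pos: [0.4352, 0.2373, 0.0309]
orientation: [-0.002, 0.697, 0.717, -0.002]
contact_force: [0.5, -0.8, 0.5]
grip_width: 0.0703
grasp_force: 0.0
```

Emit:
drive_tool(deltas=[{"offset": [0,0,0],"roll": 0},{"offset": [0,0,0],"roll": 0},{"offset": [0,0,0],"roll": 0}], grip=0.3)

```text
clock: 26.4
tcp_pos: [0.4358, 0.238, 0.0329]
orientation: [-0.002, 0.697, 0.717, -0.0]
contact_force: [-0.3, -0.2, 2.6]
grip_width: 0.0497
grasp_force: 30.0
```

Emit:
drive_tool(deltas=[{"offset": [0,0,0],"roll": 0},{"offset": [0,0,0],"roll": 0},{"offset": [0,0,0.4],"roll": 0},{"offset": [0,0,0.2],"roll": 0}], grip=-0.5)

```text
clock: 26.9
tcp_pos: [0.4353, 0.2379, 0.051]
orientation: [-0.002, 0.697, 0.717, -0.001]
contact_force: [-0.3, -0.0, -0.8]
grip_width: 0.0659
grasp_force: 0.0
```

Emit:
drive_tool(deltas=[{"offset": [0,0,0],"roll": 0},{"offset": [0,0,0],"roll": 0},{"offset": [0,0,0],"roll": 0},{"offset": [0,0,0],"roll": 0},{"offset": [0,0,0],"roll": 0}], grip=0.8)

```text
clock: 27.52
tcp_pos: [0.4351, 0.2377, 0.05]
orientation: [-0.002, 0.697, 0.717, -0.001]
contact_force: [0.6, -0.9, -0.7]
grip_width: 0.0252
grasp_force: 30.0
```

Emit:
drive_tool(deltas=[{"offset": [0,0,1],"roll": 0},{"offset": [0,-0.5,1],"roll": 0},{"offset": [0.05,-1,0.5],"roll": 0},{"offset": [0.05,-1,0],"roll": 0},{"offset": [0.05,-1,0],"roll": 0},{"offset": [0.05,-1,0],"roll": 0},{"offset": [0.05,-1,0],"roll": 0},{"offset": [0.05,-1,0],"roll": 0}])

```text
clock: 28.52
tcp_pos: [0.444, 0.0418, 0.125]
orientation: [-0.002, 0.697, 0.717, -0.001]
contact_force: [0.4, -0.2, -0.9]
grip_width: 0.0251
grasp_force: 30.0
```

Emit:
drive_tool(deltas=[{"offset": [0.05,-1,0],"roll": 0},{"offset": [0.05,-1,0],"roll": 0},{"offset": [0.05,-1,0],"roll": 0},{"offset": [0.05,-1,0],"roll": 0},{"offset": [0.05,-1,0],"roll": 0},{"offset": [0.05,-1,0],"roll": 0},{"offset": [0.05,-1,0],"roll": 0},{"offset": [0.02,-0.9,0],"roll": 0}])

```text
clock: 29.52
tcp_pos: [0.4549, -0.1954, 0.125]
orientation: [-0.002, 0.697, 0.717, -0.001]
contact_force: [-0.5, -0.1, -0.9]
grip_width: 0.0253
grasp_force: 30.0
```

Emit:
drive_tool(deltas=[{"offset": [0,0,0],"roll": 0},{"offset": [0,0,0],"roll": 0}])

```text
clock: 29.78
tcp_pos: [0.455, -0.1931, 0.125]
orientation: [-0.003, 0.697, 0.717, -0.001]
contact_force: [0.1, 0.8, -1.4]
grip_width: 0.025
grasp_force: 30.0
```

Run:
```python
from h import *
t=readout.observe()["tcp_pos"]; print(mm(t), yaw())
p=capture("top")
for o in plugs(p):print(o)
```

```text
[ 455.  -193.1  125. ] 1.671553290305047
(0.83, array([255., 158.]), array([388.8, 470.3]), 'col', array([ 38.,  84., 159.]), 315)
(0.79, array([288., 234.]), array([295.3, 259.8]), 'white', array([145., 160., 171.]), 240)
(0.71, array([274., 203.]), array([333.9, 344.4]), 'col', array([99., 56., 99.]), 271)
(0.7, array([222., 397.]), array([ 459.8, -192.2]), 'white', array([150., 164., 173.]), 130)
(0.68, array([235., 212.]), array([440.2, 322.2]), 'white', array([133., 148., 161.]), 276)
(0.64, array([238., 177.]), array([434.6, 419.1]), 'col', array([ 55., 104.,  68.]), 295)
(0.59, array([230., 446.]), array([ 434.5, -326.8]), 'white', array([85., 93., 99.]), 215)
(0.5, array([167., 265.]), array([628.4, 175.1]), 'white', array([150., 164., 173.]), 196)
```

Emit:
drive_tool(deltas=[{"offset": [0,-0.33,0],"roll": 0},{"offset": [0,0,-0.8],"roll": 0},{"offset": [0,0,-0.8],"roll": 0},{"offset": [0,0,-0.6],"roll": 0},{"offset": [0,0,0],"roll": 0}])

```text
clock: 30.5
tcp_pos: [0.4546, -0.204, 0.0582]
orientation: [-0.003, 0.697, 0.717, -0.002]
contact_force: [0.1, 0.1, -0.8]
grip_width: 0.0251
grasp_force: 30.0
```

Emit:
drive_tool(deltas=[{"offset": [0,0,0],"roll": 0},{"offset": [0,0,0],"roll": 0},{"offset": [0,0,0],"roll": 0},{"offset": [0,0,1],"roll": 0},{"offset": [0,0,1],"roll": 0},{"offset": [0,0.7,1],"roll": 0},{"offset": [0,1,0.4],"roll": 0},{"offset": [0,1,0],"roll": 0}], grip=-0.6)

```text
clock: 31.5
tcp_pos: [0.456, -0.1227, 0.1626]
orientation: [-0.001, 0.697, 0.717, -0.0]
contact_force: [-0.0, 0.1, -0.2]
grip_width: 0.0707
grasp_force: 0.0
```

Emit:
drive_tool(deltas=[{"offset": [0,1,0],"roll": 0},{"offset": [0,1,0],"roll": 0},{"offset": [0,1,0],"roll": 0},{"offset": [0,1,0],"roll": 0},{"offset": [0,1,0],"roll": 0},{"offset": [0,1,0],"roll": 0},{"offset": [0,1,0],"roll": 0},{"offset": [0,1,0],"roll": 0}])

```text
clock: 32.5
tcp_pos: [0.4552, 0.1179, 0.1615]
orientation: [-0.002, 0.697, 0.717, -0.001]
contact_force: [0.1, 0.3, 0.4]
grip_width: 0.0703
grasp_force: 0.0
```

Emit:
drive_tool(deltas=[{"offset": [-0.1,1,0],"roll": 0},{"offset": [-0.1,1,0],"roll": 0},{"offset": [-0.1,1,0],"roll": 0},{"offset": [-0.1,1,0],"roll": 0},{"offset": [0,1,0],"roll": 0},{"offset": [0,0.8,0],"roll": 0},{"offset": [0,0,0],"roll": 0}])

```text
clock: 33.38
tcp_pos: [0.4428, 0.293, 0.1614]
orientation: [-0.002, 0.696, 0.718, -0.0]
contact_force: [-0.3, -1.2, -0.3]
grip_width: 0.0704
grasp_force: 0.0
```

Run:
```python
from h import *
t=readout.observe()["tcp_pos"]; print(mm(t), yaw())
p=look((.44,.32)); look((.3,.26))
```

```text
[442.8 293.  161.4] 1.8170477602085369
wrist [304.7 267.2] [(44, np.float64(0.905), [300.4, 263.2]), (51, np.float64(0.763), [299.6, 261.8])]
wrist [303. 266.] [(44, np.float64(0.929), [300.5, 263.2]), (51, np.float64(0.784), [298.6, 262.2])]
```

Run:
```python
from h import *
p=capture("wrist"); cv2.imwrite("pics/w9.png",p["image"])
for o in plugs(p,.04,.05):print(o)
```

```text
(0.81, array([222., 152.]), array([302. , 264.3]), 'white', array([176., 195., 203.]), 3555)
(0.8, array([107., 196.]), array([344.9, 357.3]), 'col', array([142.,  64., 135.]), 3458)
(0.66, array([141., 319.]), array([438. , 334.2]), 'white', array([213., 231., 239.]), 2487)
(0.61, array([ 25., 305.]), array([426.5, 415.2]), 'col', array([ 56., 138.,  64.]), 2809)
```

View pics/w9.png

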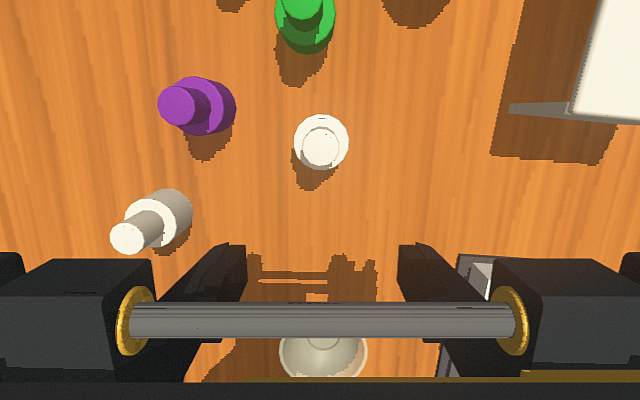

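The white plug is straight ahead, body at (321,142), and the knocked one is at (150,220).

Run:
```python
from h import *
p=look((.438,.334)); print(mm(w(p,(147,321),.075)))
```

```text
wrist [437.7 333.7] [(44, np.float64(0.898), [439.3, 333.4]), (51, np.float64(0.68), [438.9, 328.4])]
[440.1 333.8  75. ]
```

Emit:
drive_tool(deltas=[{"offset": [-0.12,0.9,0],"roll": 0},{"offset": [0,0.45,-0.6],"roll": 0},{"offset": [0,0,-1],"roll": 0},{"offset": [0,0,-1],"roll": 0},{"offset": [0,0,-0.8],"roll": 0},{"offset": [0,0,-0.33],"roll": 0},{"offset": [0,0,0],"roll": 0}])

```text
clock: 34.65
tcp_pos: [0.4393, 0.3308, 0.0484]
orientation: [-0.002, 0.697, 0.717, -0.002]
contact_force: [0.0, -0.1, 0.7]
grip_width: 0.07
grasp_force: 0.0
```

Emit:
drive_tool(deltas=[{"offset": [0,0,0],"roll": 0},{"offset": [0,0,0],"roll": 0},{"offset": [0,0,0],"roll": 0},{"offset": [0,0,0],"roll": 0},{"offset": [0,0,0],"roll": 0}], grip=0.8)

```text
clock: 35.28
tcp_pos: [0.4398, 0.3314, 0.0494]
orientation: [-0.002, 0.697, 0.717, -0.001]
contact_force: [-0.9, 0.7, 0.7]
grip_width: 0.0249
grasp_force: 29.9
```

Emit:
drive_tool(deltas=[{"offset": [0,0,1],"roll": 0},{"offset": [0,-0.4,1],"roll": 0},{"offset": [0.4,-1,0.2],"roll": 0},{"offset": [0.4,-1,0],"roll": 0},{"offset": [0.4,-1,0],"roll": -0.2},{"offset": [0.4,-1,0],"roll": -0.2},{"offset": [0.4,-1,0],"roll": 0},{"offset": [0.4,-1,0],"roll": 0}])

```text
clock: 36.28
tcp_pos: [0.5118, 0.1383, 0.1151]
orientation: [-0.002, 0.722, 0.692, -0.001]
contact_force: [1.0, 0.5, -0.2]
grip_width: 0.0253
grasp_force: 29.9
```

Emit:
drive_tool(deltas=[{"offset": [0.4,-1,0],"roll": 0},{"offset": [0.4,-1,0],"roll": 0},{"offset": [0.4,-1,0],"roll": 0},{"offset": [0.5,-1,0],"roll": 0},{"offset": [0.5,-1,0],"roll": 0},{"offset": [0.7,-1,0],"roll": 0},{"offset": [0.7,-1,0],"roll": 0},{"offset": [0.3,0,0],"roll": 0}])

```text
clock: 37.28
tcp_pos: [0.6291, -0.075, 0.1149]
orientation: [-0.001, 0.724, 0.69, -0.002]
contact_force: [-0.1, 0.8, -0.3]
grip_width: 0.0254
grasp_force: 29.9
```

Emit:
drive_tool(deltas=[{"offset": [-0.31,0.05,-0.3],"roll": 0},{"offset": [0,0,-0.8],"roll": 0},{"offset": [0,0,-0.6],"roll": 0},{"offset": [0,0,-0.25],"roll": 0},{"offset": [0,0,0],"roll": 0}])

```text
clock: 37.9
tcp_pos: [0.6194, -0.0688, 0.0565]
orientation: [-0.002, 0.722, 0.692, -0.001]
contact_force: [0.3, 0.2, -0.9]
grip_width: 0.0254
grasp_force: 30.0
```

Emit:
drive_tool(deltas=[{"offset": [0.03,0.5,0],"roll": 0},{"offset": [0.02,0.5,0],"roll": 0},{"offset": [0.02,0.5,0],"roll": 0},{"offset": [0.02,0.4,0],"roll": 0},{"offset": [0.02,0.3,0],"roll": 0},{"offset": [0.01,0.3,0],"roll": 0},{"offset": [0.01,0.3,0],"roll": 0}])

```text
clock: 38.78
tcp_pos: [0.6232, 0.0151, 0.0567]
orientation: [-0.002, 0.722, 0.692, -0.001]
contact_force: [0.3, -0.6, -0.5]
grip_width: 0.0253
grasp_force: 30.0
```

Emit:
drive_tool(deltas=[{"offset": [0.01,0.3,0],"roll": 0},{"offset": [0.01,0.3,0],"roll": 0},{"offset": [0.02,0.4,0],"roll": 0},{"offset": [0.02,0.4,0],"roll": 0}])

```text
clock: 39.28
tcp_pos: [0.6251, 0.0578, 0.0567]
orientation: [-0.002, 0.722, 0.692, -0.001]
contact_force: [-0.7, 0.2, -1.2]
grip_width: 0.0253
grasp_force: 30.0
```

Emit:
drive_tool(deltas=[{"offset": [0.02,0.5,0],"roll": 0},{"offset": [0.02,0.5,0],"roll": 0},{"offset": [0.02,0.5,0],"roll": 0},{"offset": [0.02,0.5,0],"roll": 0},{"offset": [0.02,0.4,0],"roll": 0},{"offset": [0,0,0],"roll": 0}])

```text
clock: 40.02
tcp_pos: [0.6279, 0.1306, 0.0567]
orientation: [-0.002, 0.721, 0.693, -0.001]
contact_force: [-0.7, -1.0, -1.5]
grip_width: 0.0249
grasp_force: 30.0
```

Emit:
drive_tool(deltas=[{"offset": [0,0,0],"roll": 0},{"offset": [0,0,0],"roll": 0},{"offset": [0,0,0],"roll": 0},{"offset": [0,0,1],"roll": 0},{"offset": [-0.2,0,1],"roll": 0.2},{"offset": [-1,0.2,1],"roll": 0.2},{"offset": [-1,0.3,0.4],"roll": 0},{"offset": [-1,0.3,0],"roll": 0}], grip=-0.6)

```text
clock: 41.02
tcp_pos: [0.532, 0.1531, 0.1601]
orientation: [-0.001, 0.697, 0.717, 0.0]
contact_force: [1.3, 0.7, 0.0]
grip_width: 0.0704
grasp_force: 0.0
```

Emit:
drive_tool(deltas=[{"offset": [-1,0.4,0],"roll": 0},{"offset": [-1,0.4,0],"roll": 0},{"offset": [-1,0.4,0],"roll": 0},{"offset": [-1,0.4,0],"roll": 0},{"offset": [-1,0.4,0],"roll": 0},{"offset": [-1,0.4,0],"roll": 0},{"offset": [-1,0.3,0],"roll": 0},{"offset": [0,0,0],"roll": 0}])

```text
clock: 42.02
tcp_pos: [0.3202, 0.2342, 0.1589]
orientation: [-0.002, 0.696, 0.718, -0.002]
contact_force: [0.3, -0.4, 0.5]
grip_width: 0.0702
grasp_force: 0.0
```

Run:
```python
from h import *
s=readout.observe(); print(mm(s["tcp_pos"]), yaw(), s["joint_pos"].round(2))
look((.3,.263))
```

```text
[320.2 234.2 158.9] 1.8197722817463207 [-0.74  0.58 -0.01  2.31  0.01  0.26 -0.72]
wrist [299.2 265.3] [(44, np.float64(0.898), [299.5, 262.8]), (51, np.float64(0.685), [301.3, 260.2])]
```

Emit:
drive_tool(deltas=[{"offset": [-0.3,0.5,-0.3],"roll": 0},{"offset": [-0.37,0.45,-0.5],"roll": 0},{"offset": [0,0,-0.9],"roll": 0},{"offset": [0,0,-0.9],"roll": 0},{"offset": [0,0,-0.7],"roll": 0},{"offset": [0,0,-0.35],"roll": 0},{"offset": [0,0,0],"roll": 0}])

```text
clock: 43.0
tcp_pos: [0.3121, 0.2694, 0.0598]
orientation: [-0.003, 0.697, 0.717, -0.011]
contact_force: [1.3, 0.2, 0.1]
grip_width: 0.0704
grasp_force: 0.0
```

Emit:
drive_tool(deltas=[{"offset": [0,0,0],"roll": 0},{"offset": [0,0,0],"roll": 0},{"offset": [0,0,0],"roll": 0},{"offset": [0,0,0],"roll": 0},{"offset": [0,0,0],"roll": 0}], grip=0.8)

```text
clock: 43.62
tcp_pos: [0.3103, 0.2696, 0.0605]
orientation: [-0.003, 0.697, 0.717, -0.012]
contact_force: [-0.2, -0.2, -1.3]
grip_width: 0.0256
grasp_force: 29.2
```

Emit:
drive_tool(deltas=[{"offset": [0.3,0,0],"roll": 0},{"offset": [0.5,0,0],"roll": 0},{"offset": [0.5,0,0],"roll": 0},{"offset": [0.3,0,0],"roll": 0},{"offset": [0,0,0],"roll": 0}])

```text
clock: 44.25
tcp_pos: [0.3595, 0.2695, 0.0604]
orientation: [-0.003, 0.698, 0.716, -0.011]
contact_force: [0.5, 0.8, 0.5]
grip_width: 0.0254
grasp_force: 29.2
```

Emit:
drive_tool(deltas=[{"offset": [0,0,0],"roll": 0},{"offset": [0,0,0],"roll": 0},{"offset": [0,0,0],"roll": 0},{"offset": [0,0,1],"roll": 0},{"offset": [0,-0.2,1],"roll": 0},{"offset": [0,-0.8,1],"roll": 0},{"offset": [0,0,0],"roll": 0}], grip=-0.6)

```text
clock: 45.12
tcp_pos: [0.359, 0.2382, 0.1517]
orientation: [-0.002, 0.698, 0.716, -0.011]
contact_force: [-0.2, -0.4, -0.4]
grip_width: 0.0704
grasp_force: 0.0
```

Run:
```python
from h import *
s=readout.observe(); print(mm(s["tcp_pos"]), yaw(), s["orientation"])
look((.35,.263))
```

```text
[359.  238.2 151.7] 1.4787445821182588 [-0.00237107  0.69788018  0.71612824 -0.01086144]
wrist [350.6 266.3] [(44, np.float64(0.899), [349.3, 263.7]), (51, np.float64(0.688), [351.2, 260.8])]
```

Emit:
drive_tool(deltas=[{"offset": [-0.32,0.85,0],"roll": 0},{"offset": [0,0,-0.9],"roll": 0},{"offset": [0,0,-0.9],"roll": 0},{"offset": [0,0,-0.9],"roll": 0},{"offset": [0,0,-0.5],"roll": 0},{"offset": [0,0,-0.2],"roll": 0},{"offset": [0,0,0],"roll": 0}])

```text
clock: 46.1
tcp_pos: [0.3483, 0.2654, 0.0477]
orientation: [-0.003, 0.697, 0.717, -0.012]
contact_force: [0.2, 0.3, 0.2]
grip_width: 0.0702
grasp_force: 0.0
```

Emit:
drive_tool(deltas=[{"offset": [0,0,0],"roll": 0},{"offset": [0,0,0],"roll": 0},{"offset": [0,0,0],"roll": 0},{"offset": [0,0,0],"roll": 0},{"offset": [0,0,0],"roll": 0}], grip=0.8)

```text
clock: 46.72
tcp_pos: [0.349, 0.2651, 0.0485]
orientation: [-0.003, 0.697, 0.717, -0.012]
contact_force: [1.1, -0.5, -0.7]
grip_width: 0.025
grasp_force: 29.7
```

Emit:
drive_tool(deltas=[{"offset": [0,0,1],"roll": 0},{"offset": [0.2,-0.4,1],"roll": 0},{"offset": [0.8,-1,0.2],"roll": 0},{"offset": [0.8,-1,0],"roll": 0},{"offset": [0.8,-1,0],"roll": -0.2},{"offset": [0.8,-1,0],"roll": -0.2},{"offset": [0.8,-1,0],"roll": 0},{"offset": [0.8,-1,0],"roll": 0}])

```text
clock: 47.72
tcp_pos: [0.4992, 0.0718, 0.1142]
orientation: [-0.004, 0.722, 0.692, -0.012]
contact_force: [-1.1, 0.7, -1.5]
grip_width: 0.025
grasp_force: 29.7
```

Emit:
drive_tool(deltas=[{"offset": [0.8,-1,0],"roll": 0},{"offset": [0.8,-1,0],"roll": 0},{"offset": [0.8,-1,0],"roll": 0},{"offset": [0.8,-1,0],"roll": 0},{"offset": [0.6,-0.7,0],"roll": 0},{"offset": [0,0,0],"roll": 0}])

```text
clock: 48.48
tcp_pos: [0.6131, -0.0708, 0.1137]
orientation: [-0.003, 0.723, 0.691, -0.012]
contact_force: [-0.7, 0.7, -1.3]
grip_width: 0.0254
grasp_force: 29.7
```

Emit:
drive_tool(deltas=[{"offset": [0.25,0,-0.3],"roll": 0},{"offset": [0,0,-0.8],"roll": 0},{"offset": [0,0,-0.6],"roll": 0},{"offset": [0,0,-0.22],"roll": 0},{"offset": [0,0,0],"roll": 0}])

```text
clock: 49.1
tcp_pos: [0.62, -0.0674, 0.0564]
orientation: [-0.004, 0.721, 0.692, -0.012]
contact_force: [0.7, 0.4, -1.3]
grip_width: 0.0252
grasp_force: 29.7
```

Emit:
drive_tool(deltas=[{"offset": [0.02,0.5,0],"roll": 0},{"offset": [0.02,0.5,0],"roll": 0},{"offset": [0.02,0.5,0],"roll": 0},{"offset": [0.02,0.4,0],"roll": 0},{"offset": [0.02,0.3,0],"roll": 0},{"offset": [0.01,0.3,0],"roll": 0}])

```text
clock: 49.85
tcp_pos: [0.6236, 0.0073, 0.0568]
orientation: [-0.003, 0.722, 0.692, -0.012]
contact_force: [0.6, 0.9, 0.1]
grip_width: 0.0248
grasp_force: 29.7
```

Emit:
drive_tool(deltas=[{"offset": [0.01,0.3,0],"roll": 0},{"offset": [0.01,0.3,0],"roll": 0},{"offset": [0.02,0.3,0],"roll": 0},{"offset": [0.02,0.4,0],"roll": 0}])

```text
clock: 50.35
tcp_pos: [0.6255, 0.0463, 0.0568]
orientation: [-0.003, 0.722, 0.692, -0.012]
contact_force: [1.2, 0.3, -0.7]
grip_width: 0.0252
grasp_force: 29.7
```

Emit:
drive_tool(deltas=[{"offset": [0.02,0.5,0],"roll": 0},{"offset": [0.02,0.5,0],"roll": 0},{"offset": [0,0.1,0],"roll": 0},{"offset": [0,0,0],"roll": 0}])

```text
clock: 50.85
tcp_pos: [0.6265, 0.0791, 0.0567]
orientation: [-0.003, 0.721, 0.692, -0.012]
contact_force: [-0.1, -0.3, 0.1]
grip_width: 0.0252
grasp_force: 29.7
```

Emit:
drive_tool(deltas=[{"offset": [0,0,0],"roll": 0},{"offset": [0,0,0],"roll": 0},{"offset": [0,0,0],"roll": 0},{"offset": [0,0,1],"roll": 0},{"offset": [0,0,1],"roll": 0},{"offset": [0,-0.2,1],"roll": 0},{"offset": [-0.1,-1,1],"roll": 0.9},{"offset": [-0.1,-1,0.8],"roll": 0.9}], grip=-0.5)

```text
clock: 51.85
tcp_pos: [0.6208, 0.0124, 0.2022]
orientation: [-0.001, 0.602, 0.798, -0.012]
contact_force: [0.6, 0.5, 0.4]
grip_width: 0.0665
grasp_force: 0.0
```

Emit:
drive_tool(deltas=[{"offset": [-0.1,-1,0],"roll": 0.9},{"offset": [-0.1,-1,0],"roll": 0.9},{"offset": [-0.1,-1,0],"roll": 0.9},{"offset": [-0.1,-1,0],"roll": 0.9},{"offset": [-0.1,-1,0],"roll": 0.9},{"offset": [-0.1,-1,0],"roll": 0.9},{"offset": [0,-1,0],"roll": 0.4},{"offset": [0,-1,0],"roll": 0}])

```text
clock: 52.85
tcp_pos: [0.6023, -0.2284, 0.2007]
orientation: [0.004, 0.142, 0.99, -0.011]
contact_force: [0.6, -0.6, 0.5]
grip_width: 0.0662
grasp_force: 0.0
```

Emit:
drive_tool(deltas=[{"offset": [0,-1,0],"roll": 0},{"offset": [0,-0.3,0],"roll": 0},{"offset": [0,0,0],"roll": 0}])

```text
clock: 53.22
tcp_pos: [0.6024, -0.2657, 0.2007]
orientation: [0.004, 0.143, 0.99, -0.011]
contact_force: [-0.3, 0.5, 0.2]
grip_width: 0.0661
grasp_force: 0.0
```

Run:
```python
from h import *
s=readout.observe(); print(mm(s["tcp_pos"]), yaw(), s["orientation"].round(4))
p=capture("wrist"); cv2.imwrite("pics/w10.png",p["image"])
d=cut_out("gate",p); 
if d:
    m=d[0]["pixels"]; print(d[0]["p"],d[0]["pixel"],m.sum()); np.save("g.npy",m)
```

```text
[ 602.4 -265.7  200.7] 73.59311764170677 [ 0.0043  0.1427  0.9897 -0.0109]
0.86 [237.6, 320.9] 2061
```

View pics/w10.png

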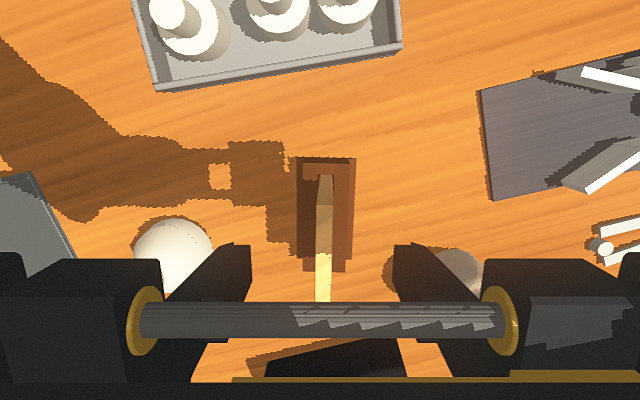

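The gate stands in the groove along the image centre column (top face from about (324,206) down to beyond row 300), well aligned with the tool. The tray holds three plugs.

Run:
```python
from h import *
p=capture("wrist"); m=np.load("g.npy"); v=cv2.cvtColor(p["image"],cv2.COLOR_BGR2HSV)[...,2]
for r in range(172,304,8):
    c=np.nonzero(m[r])[0]
    if len(c): print(r,c.min(),c.max(),c.mean(),int(v[r,c].mean()),mm(w(p,(r,c.mean()),.118))[:2])
d=cut_out("stand",p); ms=d[0]["pixels"]; ys,xs=np.nonzero(ms); r=cv2.minAreaRect(np.c_[xs,ys].astype(np.float32)); print(r)
```

```text
180 319 331 325.0 149 [ 580.9 -257.6]
188 318 331 324.5 145 [ 586.2 -259.5]
196 317 332 324.5 144 [ 591.7 -261.1]
204 316 332 324.0 134 [ 597.1 -263. ]
212 316 332 324.0 159 [ 602.7 -264.6]
220 315 332 323.5 164 [ 608.3 -266.6]
228 315 331 323.0 177 [ 613.9 -268.6]
236 314 331 322.5 178 [ 619.6 -270.7]
244 314 331 322.5 177 [ 625.6 -272.4]
252 315 331 323.0 187 [ 631.7 -273.8]
260 315 331 323.0 231 [ 637.7 -275.6]
268 315 330 322.5 240 [ 643.8 -277.7]
276 315 330 322.5 250 [ 650.1 -279.5]
284 315 330 322.5 252 [ 656.4 -281.4]
292 315 330 322.5 252 [ 662.9 -283.3]
300 316 329 322.5 253 [ 669.4 -285.2]
((322.212158203125, 214.28564453125), (59.297889709472656, 114.3329086303711), 1.6846843957901)
```

Emit:
drive_tool(deltas=[{"offset": [0.6,-0.15,0],"roll": -0.08},{"offset": [0.53,-0.15,-0.5],"roll": 0},{"offset": [0,0,-0.9],"roll": 0},{"offset": [0,0,-0.9],"roll": 0},{"offset": [0,0,-0.8],"roll": 0},{"offset": [0,0,-0.6],"roll": 0},{"offset": [0,0,0],"roll": 0}], grip=-0.3)

```text
clock: 54.3
tcp_pos: [0.6357, -0.2746, 0.0883]
orientation: [0.003, 0.149, 0.989, -0.011]
contact_force: [0.0, 0.5, -0.0]
grip_width: 0.0572
grasp_force: 0.0
```

Emit:
drive_tool(deltas=[{"offset": [0,0,0],"roll": 0},{"offset": [0,0,0],"roll": 0},{"offset": [0,0,0],"roll": 0},{"offset": [0,0,0],"roll": 0},{"offset": [0,0,0],"roll": 0}], grip=0.95)

```text
clock: 54.92
tcp_pos: [0.6366, -0.2749, 0.09]
orientation: [0.005, 0.149, 0.989, -0.011]
contact_force: [1.1, -0.4, 1.1]
grip_width: 0.0117
grasp_force: 30.0
```

Emit:
drive_tool(deltas=[{"offset": [0,0,0.8],"roll": 0},{"offset": [0,0,1],"roll": 0},{"offset": [0,0.5,1],"roll": 0.3},{"offset": [-0.1,1,0],"roll": 0.4},{"offset": [-0.1,1,0],"roll": 0.4},{"offset": [-0.1,1,0],"roll": 0.38},{"offset": [-0.1,1,0],"roll": 0},{"offset": [0,1,0],"roll": 0}])

```text
clock: 55.92
tcp_pos: [0.6246, -0.109, 0.1754]
orientation: [0.006, 0.021, 1.0, -0.011]
contact_force: [-0.2, 0.3, -0.9]
grip_width: 0.0118
grasp_force: 30.0
```

Emit:
drive_tool(deltas=[{"offset": [0,1,0],"roll": 0},{"offset": [0,1,0],"roll": 0},{"offset": [0,1,0],"roll": 0},{"offset": [0,0.7,0],"roll": 0},{"offset": [0,0,0],"roll": 0},{"offset": [0,0,0],"roll": 0}])

```text
clock: 56.68
tcp_pos: [0.6247, -0.0008, 0.1738]
orientation: [0.006, 0.022, 1.0, -0.012]
contact_force: [1.3, -0.0, -1.2]
grip_width: 0.0119
grasp_force: 30.0
```

Run:
```python
from h import *
s=readout.observe(); print(mm(s["tcp_pos"]), yaw(), s["orientation"].round(4))
p=capture("wrist"); cv2.imwrite("pics/w11.png",p["image"])
M=np.array(p["world_to_cam"]); print(mm(-M[:3,:3].T@M[:3,3]))
im=p["image"]; O=np.array([.6243,.044]); a=np.radians(87.7); u=np.array([np.cos(a),np.sin(a)]); v=np.array([u[1],-u[0]])
for x in(-7.5,7.5):
  for y in(-45,-23.5,23.5,45):
    q=pr(p,[*(O+(u*x+v*y)/1000),.04]); print(x,y,q.round(1)); cv2.circle(im,(int(q[1]),int(q[0])),2,(0,0,255),-1)
cv2.imwrite("pics/w12.png",im)
```

```text
[624.7  -0.8 173.8] 87.52323308062026 [ 0.0057  0.0216  0.9997 -0.0115]
[553.2   5.3 318.2]
-7.5 -45 [137.1 372.2]
-7.5 -23.5 [163.8 371.2]
-7.5 23.5 [218.2 369.2]
-7.5 45 [241.5 368.3]
7.5 -45 [137.1 390.9]
7.5 -23.5 [163.8 389.6]
7.5 23.5 [218.3 386.7]
7.5 45 [241.6 385.5]
```

View pics/w12.png

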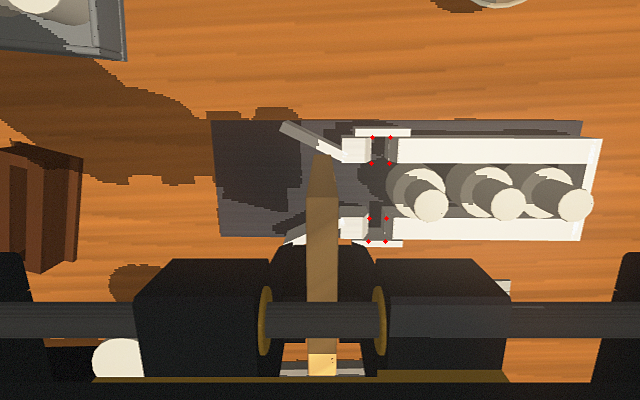

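Three plugs stand in the lane. The predicted slot corners (red) fall on the slot at about cols 371–389, and the gate end face hangs at col 322. I'll take the numeric edges next.

Run:
```python
from h import *
s=readout.observe(); t=s["tcp_pos"]
p=capture("wrist"); v=cv2.cvtColor(p["image"],cv2.COLOR_BGR2GRAY)
for r in(141,146,151,156,160,220,226,232,238):
    print(r,v[r,360:400:2], pr(p,[.6243-.03,.044,.04])[1].round(1))
m=cut_out("gate",p)[0]["pixels"]
for r in range(140,260,10):
    c=np.nonzero(m[r])[0]
    if len(c): print(r,c.min(),c.max())
q=s["orientation"]; from scipy.spatial.transform import Rotation as R
Rm=R.from_quat(q[[1,2,3,0]]).as_matrix(); print(Rm[:,2])
for side in(-.039,.039):
  for h in(.084,-.028):
    P=t+Rm[:,2]*h+Rm[:,0]*side; print(side,h,mm(P),pr(p,P).round(1))
```

```text
141 [235 235 237 207 201 212 119  75  67  64  69  67  63 103  94 143 113 116
 115 127] 379.6
146 [233 234 237 208 201 218  85  65  68  66  71  70  58 109  93 145 114 114
 113 165] 379.6
151 [237 238 237 205 205 230  65  65  70  67  66  69  71 107 107 117 119 115
 111 239] 379.6
156 [236 239 235 203 204 204  88  93  97 104 100  68  78 105 119 114 118 115
 108 238] 379.6
160 [237 236 232 206 212 175  55  66  66  69  68  70  70  64 191 120 119 119
 104 243] 379.6
220 [235 227 201 206 159  71  62  64  66  62  59 100 101 119 114 112 107 238
 242 240] 379.6
226 [231 222 200 205 133  56  55  58  57  59  53 104 105 113 116 108 100 240
 240 238] 379.6
232 [234 219 200 207 135 104 107 109 106 110 109 108 106 112 112 112  95 247
 238 239] 379.6
238 [252 232 131 104 108 108 108 109 107 109 107 109 106 111 107 109 130 254
 251 251] 379.6
160 312 331
170 309 333
180 308 335
190 307 337
200 305 338
210 306 338
220 306 337
230 306 337
240 306 337
250 305 337
[ 0.01087567 -0.02317266 -0.99967232]
-0.039 0.084 [664.5  -4.8  90.2] [263.9 322.3]
-0.039 -0.028 [663.3  -2.2 202.1] [380.8 322.7]
0.039 0.084 [586.6  -1.3  89.2] [157.7 322.2]
0.039 -0.028 [585.4   1.3 201.2] [200.1 322.7]
```

Emit:
drive_tool(deltas=[{"offset": [-0.02,0.8,0],"roll": 0},{"offset": [0,0.77,0],"roll": 0.02},{"offset": [0,0,-0.7],"roll": 0},{"offset": [0,0,-0.7],"roll": 0},{"offset": [0,0,-0.1],"roll": 0},{"offset": [0,0,0],"roll": 0}])

```text
clock: 57.58
tcp_pos: [0.6237, 0.0471, 0.128]
orientation: [0.005, 0.02, 1.0, -0.011]
contact_force: [0.0, -0.6, -1.8]
grip_width: 0.0122
grasp_force: 30.0
```

Emit:
drive_tool(deltas=[{"offset": [0,0,-0.2],"roll": 0},{"offset": [0,0,-0.2],"roll": 0},{"offset": [0,0,-0.15],"roll": 0}])

```text
clock: 57.95
tcp_pos: [0.6239, 0.0481, 0.112]
orientation: [0.006, 0.019, 1.0, -0.011]
contact_force: [0.0, -0.6, -1.2]
grip_width: 0.012
grasp_force: 30.0
```

Emit:
drive_tool(deltas=[{"offset": [0,-0.06,0],"roll": 0},{"offset": [0,0,-0.15],"roll": 0},{"offset": [0,0,-0.15],"roll": 0},{"offset": [0,0,-0.1],"roll": 0}])

```text
clock: 58.45
tcp_pos: [0.6238, 0.0464, 0.0999]
orientation: [0.006, 0.019, 1.0, -0.011]
contact_force: [-0.6, 1.8, -0.6]
grip_width: 0.0119
grasp_force: 30.0
```

Emit:
drive_tool(deltas=[{"offset": [0,0,-0.1],"roll": 0},{"offset": [0,0,-0.1],"roll": 0},{"offset": [0,0,0],"roll": 0}])

```text
clock: 58.82
tcp_pos: [0.6238, 0.0463, 0.0941]
orientation: [0.006, 0.019, 1.0, -0.011]
contact_force: [-0.0, -0.4, -1.1]
grip_width: 0.0119
grasp_force: 30.0
```

Emit:
drive_tool(deltas=[{"offset": [0,0,-0.08],"roll": 0},{"offset": [0,0,-0.06],"roll": 0},{"offset": [0,0,0],"roll": 0}])

```text
clock: 59.2
tcp_pos: [0.6239, 0.0464, 0.0901]
orientation: [0.006, 0.019, 1.0, -0.011]
contact_force: [0.3, -0.3, -0.6]
grip_width: 0.0116
grasp_force: 30.0
```

Emit:
drive_tool(deltas=[{"offset": [0,0,-0.06],"roll": 0},{"offset": [0,0,0],"roll": 0}])

```text
clock: 59.45
tcp_pos: [0.6241, 0.0466, 0.0899]
orientation: [0.006, 0.019, 1.0, -0.011]
contact_force: [-2.8, -1.6, 9.2]
grip_width: 0.0121
grasp_force: 30.0
```

Contact with the base plate (9 N up) at the expected home height. I'll release slightly, rise clear, and check.

Emit:
drive_tool(deltas=[{"offset": [0,0,0],"roll": 0},{"offset": [0,0,0],"roll": 0},{"offset": [0,0,0],"roll": 0},{"offset": [0,0,0.5],"roll": 0},{"offset": [0,0,1],"roll": 0},{"offset": [0,0,1],"roll": 0},{"offset": [-0.5,0,1],"roll": 0},{"offset": [-1,0,0],"roll": 0}], grip=0.4)

```text
clock: 60.45
tcp_pos: [0.5807, 0.0477, 0.1967]
orientation: [0.009, 0.02, 1.0, -0.009]
contact_force: [0.0, -0.2, -0.6]
grip_width: 0.0264
grasp_force: 0.0
```

Emit:
drive_tool(deltas=[{"offset": [-1,-1,0],"roll": 0},{"offset": [-1,-1,0],"roll": 0},{"offset": [-1,-1,0],"roll": 0},{"offset": [-1,-1,0],"roll": 0},{"offset": [0,-1,0],"roll": 0},{"offset": [0,-1,0],"roll": 0},{"offset": [0,0,0],"roll": 0}])

```text
clock: 61.32
tcp_pos: [0.4588, -0.136, 0.1938]
orientation: [0.006, 0.021, 1.0, -0.011]
contact_force: [0.2, 0.3, -0.3]
grip_width: 0.0265
grasp_force: 0.0
```

Run:
```python
from h import *
t=capture("top"); s=capture("side")
a=cv2.resize(t["image"][110:250,230:480],(800,448),interpolation=cv2.INTER_CUBIC); cv2.imwrite("pics/f1.png",a)
b=cv2.resize(s["image"][150:310,230:430],(750,600),interpolation=cv2.INTER_CUBIC); cv2.imwrite("pics/f2.png",b)
print(mm(readout.observe()["tcp_pos"]))
d=cut_out("gate",s)
P=[.6243,.0443]
print(d[0]["p"],[np.nonzero(d[0]["pixels"].any(k))[0][[0,-1]] for k in(1,0)], "pred top/bottom centre",pr(s,[*P,.118]),pr(s,[*P,.006]))
```

```text
[ 459.3 -133.   194. ]
0.73 [array([171, 200]), array([324, 345])] pred top/bottom centre [173.17599483 334.37116426] [199.60916561 333.77522742]
```

View pics/f1.png

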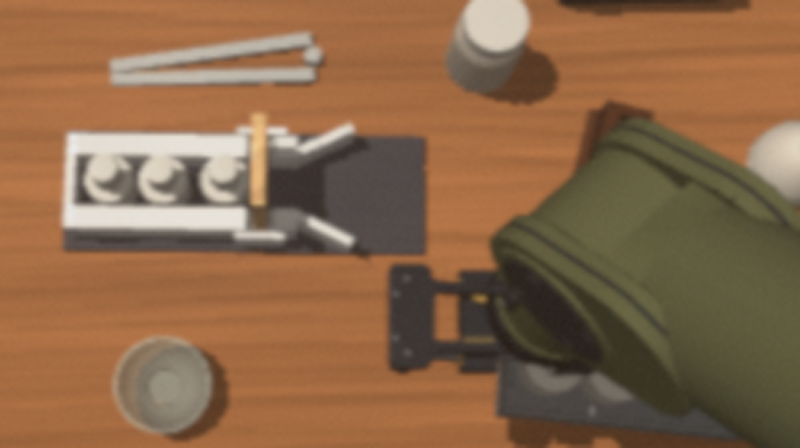

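View pics/f2.png

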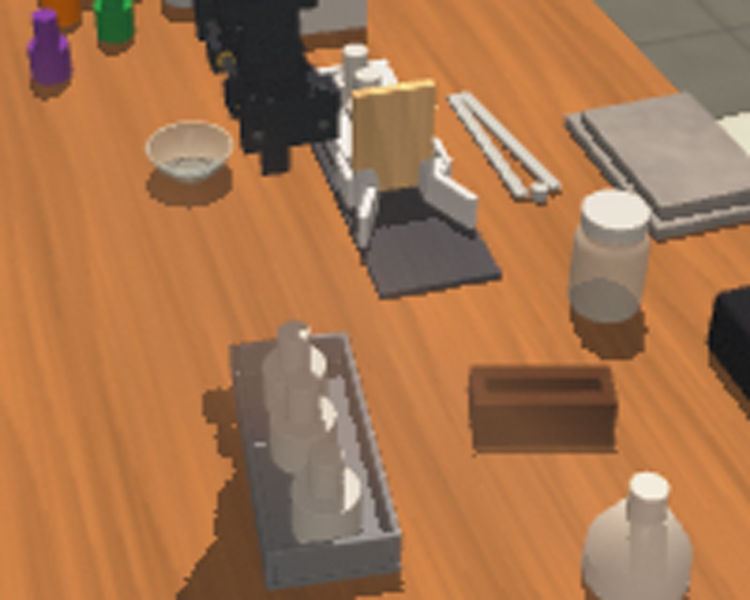

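Three plugs stand in the lane behind the gate, which is upright and home: its image rows 171–200 match the predicted 173–200. The other three stand in the tray, and the other objects look undisturbed.

```bash
python3 -c "
from rig import env
print(env.hand_in())"
```

```text
the job is handed in; nothing more can be done
None
```

The job is handed in: three plugs that fit are standing in the lane behind the fully seated gate, the three fat ones are in the grey tray, and the dish, jar, tongs, hide, bulb and tin were not touched (61 s of the 210 s used; hand-in returned no verdict).

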